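# Pack a two-layer gift box

## Robot

A 6-joint arm with a two-finger parallel gripper is mounted at the origin on a cart in front of the work surface, level with it; the furniture and walls round the work are solid. World frame = base frame: x ahead of the robot, y to its left, z up, the work surface at z = 0. Lengths are in mm, angles in degrees, forces in N, time in s.
With the tool pointing down it reaches from about 250 to 775 mm from the base axis. Payload 4 kg.
Tool frame: the origin (TCP) lies between the finger pads; the fingertips stand 22 mm ahead of it and the grasp point (between the pads) lies 3 mm ahead of it (env.tips_ahead is the distance from the TCP to the fingertips, in mm); z points along the fingers, y is the line along which they close (so a half turn about z gives the same grasp; the last joint's range is limited). The gripper opens to 94 mm and grips with 3 to 60 N. Pads are 16 mm wide; open, the fingers measure 119 mm over their backs; the gripper's body (75 mm by 177 mm) begins 78 mm behind the grasp point.
Start: joints at [-76.839, 4.996, 78.535, -0, 96.463, -5.907], TCP at [179.677, -519.84, 227.506] pointing down, gripper open.
Joint ranges: [-177.83, 177.83], [-43.37, 116.18], [15.69, 146.23], [-61.86, 241.86], [9.47, 152.12], [-147.06, 147.06]. Speed limits (degrees/s): [159.86, 159.86, 180, 180, 180, 180].

## Interface

Orientations are given as a 3x3 rotation matrix whose columns are the frame's x, y, z axes.
In Python, from bench import env gives the robot as it stands. The module is installed in compiled form; this text tells all that it offers.
- The arm moves only by the tool move_arm, never from a script. Its argument "plan" is a list of rows, each an object with "fingers": the opening, from -1 (shut) to 1 (fully open); "delta_pos": the shift along the tool's x, y, z in mm, a list of three; "rot": the turn, a rotation vector about the tool's x, y, z in degrees, a list of three. A call has 1 to 10 rows; each row is the pose to reach, as a shift and turn from the pose commanded when the call began, along the tool's axes at that moment; what a row does not reach only later rows make up. A row lasts 1/10 s, in which the tool goes at most 50 mm and 8.59 degrees, less where a joint would pass 70% of its speed; a pose out of reach is approached as far as the arm can. A call with a gripper value outside its range is refused whole. The fingers move at their own pace and stop on an object; "squeeze" is the grip in N (left out, the last holds). Time passes only in rows, so rows that repeat a pose let the fingers close. It gives the time, the measured TCP pose, the force, the opening and the grip force at its end, in the units of the state.
- env.observe(): the state, without advancing time (a new reading comes with each control period).
- env.read_camera(name): name is "scene" or "top" or "wrist"; returns the picture (384x512x3 uint8, red, green, blue); there is no depth.
- env.calibration(name): a dict with "fx", "fy", "cx", "cy" (pixels), "dist" ([k1, k2, p1, p2, k3] as OpenCV has them; the pictures are not rectified), "origin" and "rotation" of the camera in the world. Camera axes: x right, y up, looking along -z (the intrinsics and any distortion apply to the point x, -y, -z); pixel columns grow to the right and rows downward; lengths in mm; the calibration is good to about 2 mm. A picture is of the moment at which its call begins: read the wrist's pose just before it. calibration takes no time and is no camera call; for the wrist camera it gives the pose at the moment of the call.
- env.sign_off(): hands the job in; it is judged then, once.
The state is a dict: "time": time; "joint_positions": joint angles; "joint_vel": joint speeds; "joint_efforts": joint torques, N m; "eef_pos": TCP position; "orientation": TCP orientation; "contact_force": force on the tool from outside, world axes, zero at the start; "torque": the same for the moment, N m; "grip_width": finger opening in mm; "gripper_force": force on a finger pad.
Only numpy, scipy, OpenCV 4.12 (cv2) and the standard library are available. Lean on these libraries where they do the work, as an engineer would, in place of code of your own. Each camera call takes 0.05 s, during which the arm holds its last target. There are 200 camera calls.

## Task

Pack the open white gift box. First lay the foil parcel flat in the middle of the box, lengthways on its floor, then set the card insert over it with its wells upward, right down until it stands level on the floor of the box, and only then seat the round tin upright in the insert's large well and the small jar upright in its small well. The roll of labels, the ribbon and the marker pen are packing supplies, not part of the gift: leave them where they are.

Things in the scene. Friction and masses are not known exactly. Their poses are not given: they have to be found in the camera images.
- gift_base: Open gift box without its lid: white card, outside 182 (its x) x 134 (its y) x 46 mm high, walls and floor 3 mm thick (176 x 128 mm inside), small brass plate on one long side. Fixed to the table. Origin: centre of its underside; z up. Its flat white lid, 24 mm high, lies at the back and is not needed; the printed box at the far right is other stock.
- insert: Loose brown card platform, 166 (its x) x 118 (its y) mm, top 36 mm above the foot; hollow below, 24 mm clear. Round wells 10 mm deep: 70 mm wide at x = -43 mm, 48 mm wide at x = +43 mm, both y = 0. Grip rib between them at x = 0: 12 mm thick (x), 60 long (y), 36 to 52 mm above the foot. Fits lengthways in the box either way round, 5 mm play a side. Origin: centre of its foot; z up. 90 g.
- parcel: Parcel of chocolate in crumpled silver-white foil, 59 (its x) x 116 (its y) x 20 mm, 90 g, lying flat on the open table in front, well apart from the heap of like parcels at the right edge. Origin: centre of its underside; y along its length, z up. It can be gripped across its 59 mm width; it fits under the insert.
- tin: Round pastille tin with a red lid and white sides, 63 mm across (60 mm at the bottom), 27 mm high, 90 g. Origin: centre of its underside; z up.
- jar: Small round jar of brown caramel with a white paper band and a wide brass-coloured screw cap, 40 mm across, 46 mm high, 90 g. Origin: centre of its underside; z up.
- label_roll: Bystander: roll of white labels with a hole in the middle, 44 mm across, 26 mm high, lying flat. Origin: centre of its underside.
- ribbon_roll: Bystander: spool of red ribbon between two white flanges, 62 mm across with a loose ribbon end to 76 mm, 38 mm high, lying flat. Origin: at its underside, near the centre.
- marker: Bystander: marker pen, white with a black cap, 135 mm long, 17 mm thick, lying on the table near the middle. Origin: at its underside, halfway along.
Not all that is in view belongs to the job. Of the things that look like the jar, the smaller one is meant.

How it is judged (in metres and radians):
On the way, in this order (a step that is already met when the one before it is completed fails the run):
1. the foil parcel lies flat on the floor of the gift box, in the middle and lengthways (x of parcel in the frame of gift_base between -0.016 and 0.016 m and y of parcel in the frame of gift_base between -0.016 and 0.016 m and z of parcel in the frame of gift_base between 0 and 0.008 m and angle between parcel's own z axis and vertical below 0.15 rad and angle between the y axis of parcel and the x axis of gift_base, either way round below 0.25 rad and contact force between parcel and the fingers below 0.1 N), for 0.2 s.
2. the insert stands on the floor of the box over the parcel, let go, its wells still empty (x of parcel in the frame of gift_base between -0.016 and 0.016 m and y of parcel in the frame of gift_base between -0.016 and 0.016 m and z of parcel in the frame of gift_base between 0 and 0.008 m and angle between parcel's own z axis and vertical below 0.15 rad and angle between the y axis of parcel and the x axis of gift_base, either way round below 0.25 rad and x of insert in the frame of gift_base between -0.009 and 0.009 m and y of insert in the frame of gift_base between -0.009 and 0.009 m and z of insert in the frame of gift_base between 0 and 0.006 m and angle between insert's own z axis and vertical below 0.05 rad and not (x of tin in the frame of insert between -0.051 and -0.035 m and y of tin in the frame of insert between -0.008 and 0.008 m and z of tin in the frame of insert between 0.023 and 0.03 m and angle between tin's own z axis and vertical below 0.1 rad) and not (x of jar in the frame of insert between 0.035 and 0.051 m and y of jar in the frame of insert between -0.008 and 0.008 m and z of jar in the frame of insert between 0.023 and 0.03 m and angle between jar's own z axis and vertical below 0.1 rad) and contact force between insert and the fingers below 0.1 N), for 0.2 s.
3. the tin is seated in the large well and the jar in the small well (x of insert in the frame of gift_base between -0.009 and 0.009 m and y of insert in the frame of gift_base between -0.009 and 0.009 m and z of insert in the frame of gift_base between 0 and 0.006 m and angle between insert's own z axis and vertical below 0.05 rad and x of tin in the frame of insert between -0.051 and -0.035 m and y of tin in the frame of insert between -0.008 and 0.008 m and z of tin in the frame of insert between 0.023 and 0.03 m and angle between each of tin, jar's own z axis and vertical below 0.1 rad and x of jar in the frame of insert between 0.035 and 0.051 m and y of jar in the frame of insert between -0.008 and 0.008 m and z of jar in the frame of insert between 0.023 and 0.03 m), for 0.2 s.
At the end, for the whole second after the job is handed in: Parcel flat on the box floor, within 16 mm of the middle, 0.25 rad of lengthways; insert over it on the floor (under 3 mm above), within 9 mm, level to 0.05 rad; tin in the large, jar in the small well, within 8 mm of its centre, under 4 mm above its floor, upright to 0.1 rad; all released, at rest (all of step 1 and all of step 3 and contact force between each of insert, tin, jar and the fingers below 0.1 N and linear speed of each of parcel, insert, tin, jar below 0.01 m/s); the robot touches nothing.
It fails at once if the label roll is moved by more than 20 mm (distance of label_roll from where it was at the start of the episode above 0.02 m).
It fails at once if the ribbon roll is moved by more than 20 mm (distance of ribbon_roll from where it was at the start of the episode above 0.02 m).
It fails at once if the marker pen is moved by more than 20 mm (distance of marker from where it was at the start of the episode above 0.02 m).
It also fails if it takes over 96 s, if anything falls off the work surface, if the arm or the gripper's body presses on something with over 40 N, if the wrist force passes 120 N, or if a joint passes its speed limit or range.

## Working session

There is one attempt and no reset: what is moved stays moved. The work goes in short steps, Python scripts to look and compute and a tool call to move; the robot and the scene stay as the last step left them, time stands still between calls to the robot, and variables do not carry over. Pictures are saved under pics/ and viewed, at most 14 in all, crops included, and the job is handed in when it is done.

Besides the shell and the picture viewer there is one more tool, called after "Emit:" by a JSON object that holds its "fn" and its "kwargs". move_arm: Moves the arm, as the interface text tells. Its arguments: {"type":"object","properties":{"plan":{"type":"array","items":{"type":"object","properties":{"fingers":{"type":"number"},"delta_pos":{"type":"array","items":{"type":"number"}},"rot":{"type":"array","items":{"type":"number"}}}}},"squeeze":{"type":"number"}},"required":["plan"]}

```bash
mkdir -p pics; cat > h.py <<'E'
from bench import env
import numpy as np, cv2
def cam(n):
    c=env.calibration(n); im=env.read_camera(n); return im,c
def save(im,f): cv2.imwrite('pics/'+f,cv2.cvtColor(im,cv2.COLOR_RGB2BGR))
def K(c): return np.array([[c['fx'],0,c['cx']],[0,c['fy'],c['cy']],[0,0,1.]]),np.array(c['dist'],float)
def p2w(c,uv,z):
    k,d=K(c); n=cv2.undistortPoints(np.array(uv,float).reshape(-1,1,2),k,d).reshape(-1,2)
    r=np.c_[n[:,0],-n[:,1],-np.ones(len(n))]@np.array(c['rotation']).T
    o=np.array(c['origin']); return o+r*((z-o[2])/r[:,2])[:,None]
def w2p(c,P):
    k,d=K(c); q=(np.array(P,float).reshape(-1,3)-np.array(c['origin']))@np.array(c['rotation'])
    q=q*[1,-1,-1]; return cv2.projectPoints(q,np.zeros(3),np.zeros(3),k,d)[0].reshape(-1,2)
def go(x,y,z,yaw=None):
    """print delta in tool axes to reach world TCP x,y,z; and tool y-axis heading"""
    s=env.observe(); R=np.array(s['orientation']); print('delta',np.round(R.T@(np.array([x,y,z])-s['eef_pos']),1),'yhead',round(np.degrees(np.arctan2(R[1,1],R[0,1])),1))
E
python3 - <<'E'
from h import *
for n in('top','scene'):
    im,c=cam(n); save(im,n+'0.png'); print(n,c)
s=env.observe();print(s,env.tips_ahead)
E
```

```text
top {'fx': 355.0751728306847, 'fy': 355.0751728306847, 'cx': 255.43351101437838, 'cy': 187.0786883424217, 'dist': array([0.01005596, 0.        , 0.        , 0.        , 0.        ]), 'origin': array([365.9981829 ,  42.59810873, 943.23496631]), 'rotation': array([[ 0.01685925,  0.98964299, -0.14255709],
       [-0.99982893,  0.01560174, -0.00993432],
       [-0.0076073 ,  0.14270019,  0.98973673]])}
scene {'fx': 450.11057515778947, 'fy': 450.11057515778947, 'cx': 254.3389292607485, 'cy': 188.74619476393053, 'dist': array([0.03580469, 0.        , 0.        , 0.        , 0.        ]), 'origin': array([-65.97105485, 478.44596387, 947.69698828]), 'rotation': array([[-0.60156364,  0.61758723, -0.50666281],
       [-0.79871304, -0.47562856,  0.36855793],
       [-0.01336664,  0.62638924,  0.77939582]])}
{'time': 0.1, 'joint_positions': array([-7.68420135e+01,  5.03509631e+00,  7.86143374e+01,  1.22897689e-04,
        9.64624484e+01, -5.90731614e+00]), 'joint_vel': array([-0.06095212, -0.05695077, -0.15928367,  0.06498824, -0.10235343,
        0.06151193]), 'joint_efforts': array([ 1.84660661e-03, -3.41251087e+01, -3.03301907e+01,  7.18184514e-02,
        3.04503052e-02, -9.69540497e-05]), 'eef_pos': array([ 179.54943172, -519.40107836,  226.43453545]), 'orientation': array([[ 9.45146863e-01,  3.26645390e-01, -4.42433499e-04],
       [ 3.26645627e-01, -9.45144972e-01,  1.90192896e-03],
       [ 2.03092529e-04, -1.94212115e-03, -9.99998093e-01]]), 'contact_force': array([-1.53611511, -0.38448956,  0.38250018]), 'torque': array([-0.05455581,  0.03074791,  0.01049799]), 'gripper_force': 0.0, 'grip_width': 93.92190603890582} 22.0
```

```bash
python3 - <<'E'
import cv2
a=cv2.imread('pics/top0.png');cv2.imwrite('pics/top0b.png',cv2.resize(a,(800,600),interpolation=cv2.INTER_CUBIC))
E
```

```text
(no output)
```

View pics/top0b.png

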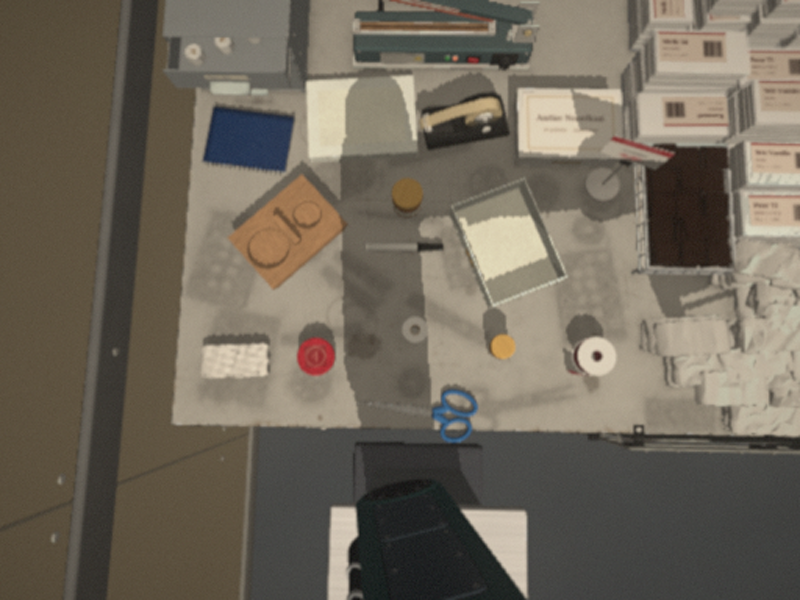

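View pics/scene0.png

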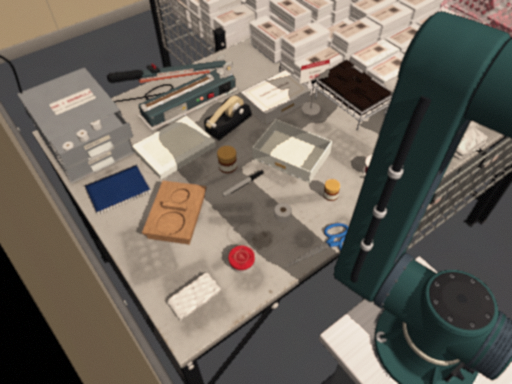

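The top view (800x600) shows these items:
- **Jar candidates:** a brass-capped jar at (502,346) and a browner, wider one at (407,193).
- **Tin:** red, at (316,356). The ribbon spool at (595,356) is white.
- **Parcel:** at (236,357), well away from the heap at about (720,340).
- **Insert:** at (288,230).
- **Open box:** at (508,242). The lid at (362,116) and the printed box at (570,123) aren't needed.
- **Marker:** at (405,246).
- **Label roll:** at (414,329).

I'll measure the sizes next, then check with a close crop.

```bash
python3 - <<'E'
from h import *
im,c=cam('top')
f=1.5625
for n,u,v,z in [('jar',502,346,46),('bigjar',407,193,60),('tin',316,356,27),('parcel',236,357,20),('ins',288,230,36),('box',508,242,46),('label',414,329,26),('ribbon',595,356,38),('marker',405,246,10)]:
    print(n,np.round(p2w(c,[[u/f,v/f]],z)[0]))
x=lambda u,v,z:p2w(c,[[u/f,v/f]],z)[0]
print('boxrim',[np.round(x(u,v,46)[:2]) for u,v in [(450,208),(525,179),(566,275),(491,305)]])
print('ins',[np.round(x(u,v,36)[:2]) for u,v in [(304,176),(347,226),(275,288),(230,238)]])
s=env.observe();R=np.array(s['orientation'])
w=env.calibration('wrist');print(w['fx'],R.T@(w['origin']-s['eef_pos']),np.round(R.T@w['rotation'],2))
A=cv2.resize(im[195:250,285:355],None,fx=5,fy=5,interpolation=2);B=cv2.resize(im[95:150,225:295],None,fx=5,fy=5,interpolation=2)
save(np.hstack([A,B]),'jars.png')
E
```

```text
jar [ 411. -115.   46.]
bigjar [659.  41.  60.]
tin [390. 187.  27.]
parcel [387. 320.  20.]
ins [600. 240.  36.]
box [ 582. -127.   46.]
label [437.  26.  26.]
ribbon [ 397. -266.   38.]
marker [581.  43.  10.]
boxrim [array([639., -31.]), array([ 691., -156.]), array([ 528., -221.]), array([477., -98.])]
ins [array([694., 217.]), array([608., 141.]), array([501., 257.]), array([584., 337.])]
273.0632506974533 [  67.29296692   -0.6088498  -157.13484974] [[-0.    0.97  0.23]
 [ 1.    0.    0.  ]
 [-0.    0.23 -0.97]]
```

View pics/jars.png

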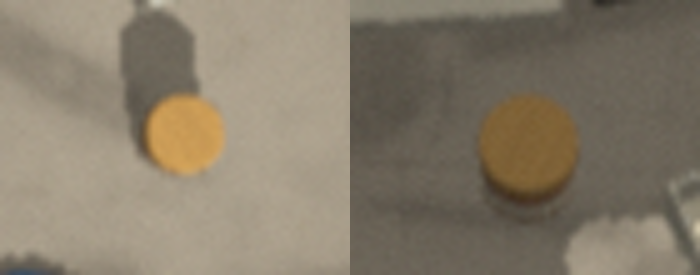

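The left jar is about 16 px across, or 40 mm, and the right one about 20 px, or 48 mm. So the brass-capped jar at world (411,-115) is the one to use. I'll move to a central viewpoint for the wrist camera.

```bash
python3 - <<'E'
from h import *
go(480,60,280)
E
```

```text
delta [ 473.3 -449.6  -52.6] yhead -70.9
```

Emit:
{"fn": "move_arm", "kwargs": {"plan": [{"delta_pos": [473,-450,-53],"rot": [0,0,19],"fingers": 1},{"delta_pos": [473,-450,-53],"rot": [0,0,19],"fingers": 1},{"delta_pos": [473,-450,-53],"rot": [0,0,19],"fingers": 1},{"delta_pos": [473,-450,-53],"rot": [0,0,19],"fingers": 1},{"delta_pos": [473,-450,-53],"rot": [0,0,19],"fingers": 1},{"delta_pos": [473,-450,-53],"rot": [0,0,19],"fingers": 1},{"delta_pos": [473,-450,-53],"rot": [0,0,19],"fingers": 1},{"delta_pos": [473,-450,-53],"rot": [0,0,19],"fingers": 1},{"delta_pos": [473,-450,-53],"rot": [0,0,19],"fingers": 1},{"delta_pos": [473,-450,-53],"rot": [0,0,19],"fingers": 1}]}}

```text
time: 1.15
eef_pos: [408.8, -75.6, 268.0]
orientation: [[1.0, 0.001, 0.001], [0.001, -1.0, -0.0], [0.001, 0.0, -1.0]]
contact_force: [0.1, -0.9, 0.6]
grip_width: 94.1
gripper_force: 0.0
```

```bash
python3 - <<'E'
from h import *
go(480,60,280)
E
```

```text
delta [  71.3 -135.6  -12. ] yhead -89.9
```

Emit:
{"fn": "move_arm", "kwargs": {"plan": [{"delta_pos": [71,-135,-12],"fingers": 1},{"delta_pos": [71,-135,-12],"fingers": 1},{"delta_pos": [71,-135,-12],"fingers": 1},{"delta_pos": [71,-135,-12],"fingers": 1},{"delta_pos": [71,-135,-12],"fingers": 1},{"delta_pos": [71,-135,-12],"fingers": 1}]}}

```text
schema error: expected keys fingers, delta_pos, rot
```

```bash
python3 - <<'E'
from h import *
im,c=cam('wrist'); save(im,'w1r.png'); np.savez('w1.npz',im=im,**c)
save(cv2.resize(im,(800,600),interpolation=2),'w1.png'); print(c, env.observe()['eef_pos'])
E
```

```text
{'fx': 273.0632506974533, 'fy': 273.0632506974533, 'cx': 253.92667523124857, 'cy': 190.3560339970341, 'dist': array([-0.06042388,  0.        ,  0.        ,  0.        ,  0.        ]), 'origin': array([475.78636835, -74.74019348, 425.1508209 ]), 'rotation': array([[ 9.62771636e-04,  9.73033422e-01,  2.30662163e-01],
       [-9.99999511e-01,  8.84433281e-04,  4.43020310e-04],
       [ 2.27068275e-04, -2.30662476e-01,  9.73033797e-01]])} [411.58669975 -68.58678578 268.51235632]
```

View pics/w1.png

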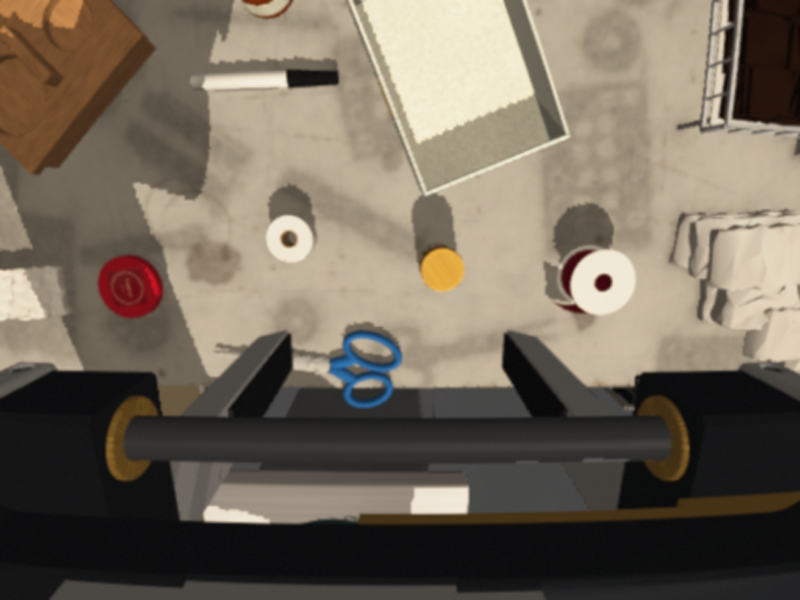

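The view shows the jar cap at (442,268), the box corner at (427,192), the tin at (130,286), and the marker at (265,79). The move was refused because it had no "rot", so I'll send it again from a better viewpoint.

Emit:
{"fn": "move_arm", "kwargs": {"plan": [{"delta_pos": [60,-165,-60],"rot": [0,0,0],"fingers": 1},{"delta_pos": [60,-165,-60],"rot": [0,0,0],"fingers": 1},{"delta_pos": [60,-165,-60],"rot": [0,0,0],"fingers": 1},{"delta_pos": [60,-165,-60],"rot": [0,0,0],"fingers": 1},{"delta_pos": [60,-165,-60],"rot": [0,0,0],"fingers": 1},{"delta_pos": [60,-165,-60],"rot": [0,0,0],"fingers": 1},{"delta_pos": [60,-165,-60],"rot": [0,0,0],"fingers": 1}]}}

```text
time: 1.9
eef_pos: [467.9, 86.4, 327.1]
orientation: [[1.0, -0.0, -0.002], [-0.0, -1.0, -0.001], [-0.002, 0.001, -1.0]]
contact_force: [-0.3, -0.3, 0.8]
grip_width: 93.8
gripper_force: 0.0
```

```bash
python3 - <<'E'
from h import *
im,c=cam('wrist'); np.savez('w2.npz',im=im,**c)
save(cv2.resize(im,(800,600),interpolation=2),'w2.png'); print(c['origin'], env.observe()['eef_pos'])
E
```

```text
[535.15795792  87.27869461 484.10376072] [467.83558641  86.22183786 327.15441337]
```

View pics/w2.png

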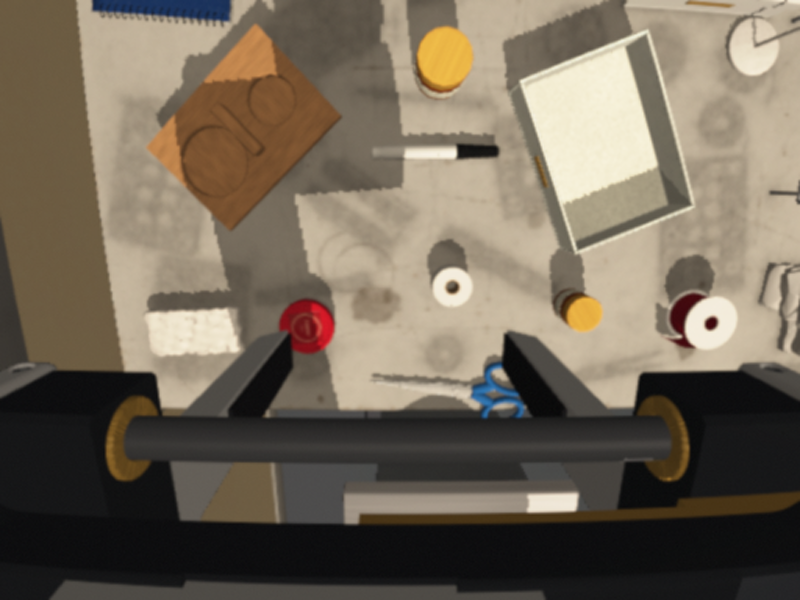

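The view shows the box rim corners at (512,92), (649,31), (693,206) and (575,252), and the insert corners at (258,25), (341,118), (231,230) and (148,147). The parcel is at (193,330), the tin at (307,326) and the jar cap at (582,312). Next I'll fit poses to these.

```bash
cat >> h.py <<'E'
def fit(c,px,half,z):
    """px: corners in order of model (+x+y),( -x+y),(-x-y),(+x-y); least-squares rigid fit"""
    from scipy.optimize import least_squares
    W=p2w(c,px,z)[:,:2]; M=np.array([[1,1],[-1,1],[-1,-1],[1,-1]])*half
    def T(p): a=p[2]; return M@np.array([[np.cos(a),np.sin(a)],[-np.sin(a),np.cos(a)]])+p[:2]
    e=W[0]+W[3]-W[1]-W[2]; r=least_squares(lambda p:(T(p)-W).ravel(),[*W.mean(0),np.arctan2(e[1],e[0])])
    return np.round([*r.x[:2],np.degrees(r.x[2])],1),np.round(T(r.x)-W,1).tolist()
E
python3 - <<'E'
from h import *
d=np.load('w2.npz');c={k:d[k] for k in d if k!='im'};f=1.5625
q=lambda *a:np.array(a,float)/f
print('box',fit(c,q((512,92),(575,252),(693,206),(649,31)),[91,67],46))
# insert: small well end (+x) is the upper right; corners CCW (world)
print('ins',fit(c,q((258,25),(148,147),(231,230),(341,118)),[83,59],36))
print('wells',p2w(c,q((272,100),(215,160)),36))
print('ribs',p2w(c,q((219,106),(260,152)),52))
print('jar',p2w(c,q((582,313)),46),'tin',p2w(c,q((307,326)),27),'parcel',p2w(c,q((148,313),(236,307),(240,350),(150,356)),20))
print('label',p2w(c,q((452,287)),26),'mark',p2w(c,q((374,152),(498,151)),9),'rib',p2w(c,q((711,323)),38))
E
```

```text
box (array([ 583.5, -124.6,   23.5]), [[6.5, -2.9], [-5.6, -0.8], [-1.2, -1.7], [0.3, 5.3]])
ins (array([599.1, 241.5, -47.3]), [[0.6, -0.2], [-0.2, 0.9], [-1.5, 1.2], [1.1, -1.8]])
wells [[628.74890583 210.39715963  36.        ]
 [572.06289654 272.30571224  36.        ]]
ribs [[620.96844544 257.83205553  52.        ]
 [577.62126268 220.37171926  52.        ]]
jar [[ 413.05548577 -112.64860105   46.        ]] tin [[392.86896132 187.83180282  27.        ]] parcel [[405.76799471 373.86024538  20.        ]
 [413.03744334 269.38562711  20.        ]
 [361.32171505 269.40390882  20.        ]
 [352.96358324 379.05908328  20.        ]]
label [[437.3521364  26.3499204  26.       ]] mark [[580.89666293 111.27570691   9.        ]
 [582.41414608 -21.1911755    9.        ]] rib [[ 398.60134461 -268.62594948   38.        ]]
```

Emit:
{"fn": "move_arm", "kwargs": {"plan": [{"delta_pos": [-85,-237,180],"rot": [0,0,-94],"fingers": 1},{"delta_pos": [-85,-237,180],"rot": [0,0,-94],"fingers": 1},{"delta_pos": [-85,-237,180],"rot": [0,0,-94],"fingers": 1},{"delta_pos": [-85,-237,180],"rot": [0,0,-94],"fingers": 1},{"delta_pos": [-85,-237,180],"rot": [0,0,-94],"fingers": 1},{"delta_pos": [-85,-237,180],"rot": [0,0,-94],"fingers": 1},{"delta_pos": [-85,-237,180],"rot": [0,0,-94],"fingers": 1},{"delta_pos": [-85,-237,180],"rot": [0,0,-94],"fingers": 1},{"delta_pos": [-85,-237,180],"rot": [0,0,-94],"fingers": 1},{"delta_pos": [-85,-237,180],"rot": [0,0,-94],"fingers": 1}]}}

```text
time: 2.95
eef_pos: [383.1, 322.9, 147.3]
orientation: [[0.065, 0.998, -0.001], [0.998, -0.065, -0.001], [-0.001, -0.001, -1.0]]
contact_force: [-0.4, -0.6, -0.0]
grip_width: 93.8
gripper_force: 0.0
```

Emit:
{"fn": "move_arm", "kwargs": {"plan": [{"delta_pos": [0,0,0],"rot": [0,0,-8.5],"fingers": 1},{"delta_pos": [0,0,0],"rot": [0,0,-8.5],"fingers": 1},{"delta_pos": [0,0,0],"rot": [0,0,-8.5],"fingers": 1}]}}

```text
time: 3.25
eef_pos: [383.2, 323.3, 147.6]
orientation: [[-0.074, 0.997, -0.0], [0.997, 0.074, -0.0], [-0.0, -0.0, -1.0]]
contact_force: [0.1, -0.6, -0.3]
grip_width: 93.9
gripper_force: 0.0
```

```bash
python3 - <<'E'
from h import *
im,c=cam('wrist'); np.savez('w3.npz',im=im,**c)
save(cv2.resize(im,(800,600),interpolation=2),'w3.png'); go(383,323,27);print(env.observe()['eef_pos'])
E
```

```text
delta [ -0.4  -0.2 120.7] yhead 4.3
[383.22926052 323.44376789 147.69949647]
```

View pics/w3.png

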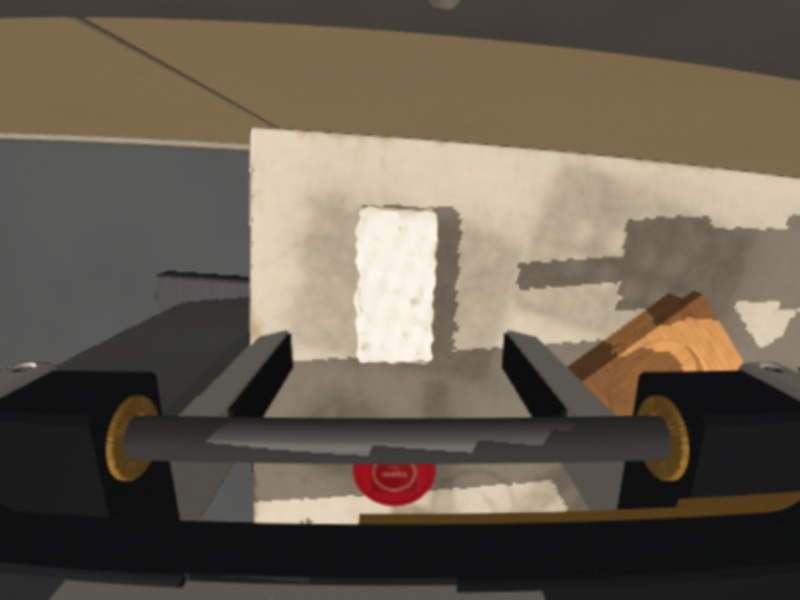

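The view shows the parcel corners at (358,206), (437,209), (433,362) and (357,361), with the tin at (394,478).

```bash
python3 - <<'E'
from h import *
d=np.load('w3.npz');c={k:d[k] for k in d if k!='im'};f=1.5625
q=lambda *a:np.array(a,float)/f
P=p2w(c,q((358,206),(437,209),(433,362),(357,361)),20);print(P,P.mean(0))
s=env.observe()
print('TCP axis px',w2p(c,[[383,323,20],[383,323,147]])*f)
print('tin',p2w(c,q((394,474)),27))
E
```

```text
[[353.88284576 382.49970083  20.        ]
 [405.65146876 384.39111853  20.        ]
 [412.99493924 277.70088794  20.        ]
 [358.90909584 274.46269709  20.        ]] [382.8595874 329.7636011  20.       ]
TCP axis px [[395.6953074  297.34929535]
 [394.95466113 371.3749503 ]]
tin [[391.5982681 188.533629   27.       ]]
```

Emit:
{"fn": "move_arm", "kwargs": {"plan": [{"delta_pos": [3,0,60],"rot": [0,0,0],"fingers": 1},{"delta_pos": [3,0,100],"rot": [0,0,0],"fingers": 1},{"delta_pos": [3,0,121],"rot": [0,0,0],"fingers": 1},{"delta_pos": [3,0,121],"rot": [0,0,0],"fingers": 1},{"delta_pos": [3,0,121],"rot": [0,0,0],"fingers": 0.1},{"delta_pos": [3,0,121],"rot": [0,0,0],"fingers": 0.1},{"delta_pos": [3,0,121],"rot": [0,0,0],"fingers": 0.1},{"delta_pos": [3,0,121],"rot": [0,0,0],"fingers": 0.1},{"delta_pos": [3,0,121],"rot": [0,0,0],"fingers": 0.1},{"delta_pos": [3,0,121],"rot": [0,0,0],"fingers": 0.1}], "squeeze": 12}}

```text
time: 4.3
eef_pos: [382.8, 327.3, 27.2]
orientation: [[-0.079, 0.997, 0.0], [0.997, 0.079, 0.0], [0.0, 0.0, -1.0]]
contact_force: [-0.5, -0.1, 1.3]
grip_width: 57.6
gripper_force: 11.9
```

Emit:
{"fn": "move_arm", "kwargs": {"plan": [{"delta_pos": [0,0,-40],"rot": [0,0,0],"fingers": 0.1},{"delta_pos": [0,0,-85],"rot": [0,0,0],"fingers": 0.1},{"delta_pos": [-494,78,-173],"rot": [0,0,71],"fingers": 0.1},{"delta_pos": [-494,78,-173],"rot": [0,0,71],"fingers": 0.1},{"delta_pos": [-494,78,-173],"rot": [0,0,71],"fingers": 0.1},{"delta_pos": [-494,78,-173],"rot": [0,0,71],"fingers": 0.1},{"delta_pos": [-494,78,-173],"rot": [0,0,71],"fingers": 0.1},{"delta_pos": [-494,78,-173],"rot": [0,0,71],"fingers": 0.1},{"delta_pos": [-494,78,-173],"rot": [0,0,71],"fingers": 0.1},{"delta_pos": [-494,78,-173],"rot": [0,0,71],"fingers": 0.1}]}}

```text
time: 5.3
eef_pos: [474.6, -57.8, 181.5]
orientation: [[0.903, 0.429, 0.0], [0.429, -0.903, 0.0], [0.0, 0.0, -1.0]]
contact_force: [-0.0, 0.3, -0.6]
grip_width: 57.8
gripper_force: 11.9
```

```bash
python3 - <<'E'
from h import *
go(500,-160,200)
E
```

```text
delta [-20.9 103.2 -18.5] yhead -64.6
```

Emit:
{"fn": "move_arm", "kwargs": {"plan": [{"delta_pos": [-20,95,-18],"rot": [0,0,2],"fingers": 0.1},{"delta_pos": [-20,95,-18],"rot": [0,0,2],"fingers": 0.1},{"delta_pos": [-20,95,-18],"rot": [0,0,2],"fingers": 0.1},{"delta_pos": [-20,95,-18],"rot": [0,0,2],"fingers": 0.1},{"delta_pos": [-20,95,-18],"rot": [0,0,2],"fingers": 0.1}]}}

```text
time: 5.8
eef_pos: [497.5, -149.0, 198.6]
orientation: [[0.915, 0.404, -0.001], [0.404, -0.915, 0.001], [-0.001, -0.001, -1.0]]
contact_force: [0.0, 0.3, -0.8]
grip_width: 57.8
gripper_force: 11.9
```

```bash
python3 - <<'E'
from h import *
im,c=cam('wrist'); np.savez('w4.npz',im=im,**c)
save(cv2.resize(im,(800,600),interpolation=2),'w4.png'); print(env.observe()['eef_pos'])
f=1.5625
E
```

```text
[ 497.47602296 -148.65237753  198.65194797]
```

View pics/w4.png

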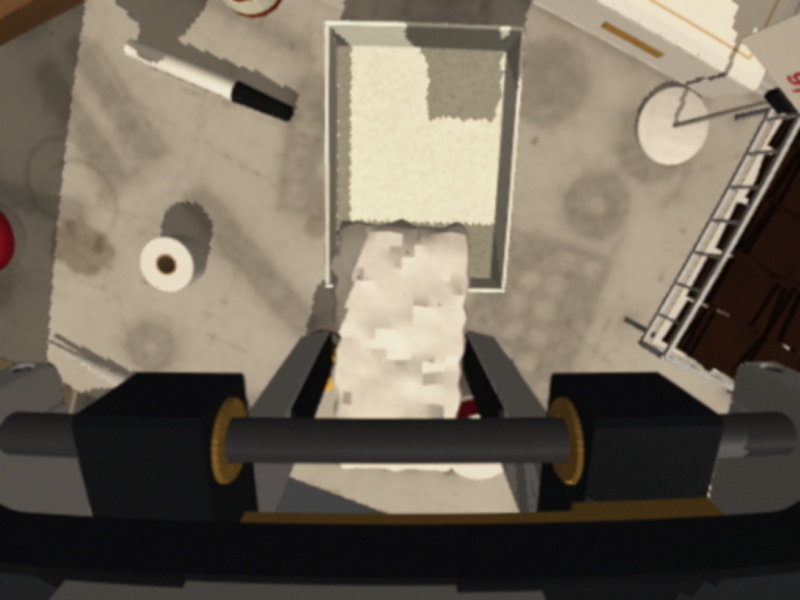

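The view shows the box rim corners at (325,22), (523,26), (504,292) and (326,288). The held parcel's far edge is at row ~230 and its near edge at row ~470.

```bash
python3 - <<'E'
from h import *
d=np.load('w4.npz');c={k:d[k] for k in d if k!='im'};f=1.5625
q=lambda *a:np.array(a,float)/f
b=fit(c,q((325,22),(326,289),(505,292),(523,26)),[67,91],46)
print(p2w(c,q((325,22),(326,289),(505,292),(523,26)),46).round(1))
print(fit(c,q((523,26),(325,22),(326,289),(505,292)),[91,67],46))
# model overlays
im=cv2.resize(d['im'],(800,600),interpolation=2)
def M(x,y,a,h,z):
    a=np.radians(a);R=np.array([[np.cos(a),-np.sin(a)],[np.sin(a),np.cos(a)]])
    return np.c_[np.array([[1,1],[-1,1],[-1,-1],[1,-1]])*h@R.T+[x,y],np.full(4,z)]
s=env.observe();R=s['orientation']
e=p2w(c,q((415,228),(340,468)),192); print('parcel ends tool',((e-s['eef_pos'])@R).round(1))
E
```

```text
[[ 643.9  -31.5   46. ]
 [ 476.  -100.1   46. ]
 [ 527.8 -223.1   46. ]
 [ 695.3 -152.8   46. ]]
(array([ 585.8, -126.9,  -67.3]), [[-12.6, -32.2], [-31.5, 14.5], [12.8, 31.3], [31.3, -13.6]])
parcel ends tool [[ 55.4   6.7   6.6]
 [-49.  -25.3   6.7]]
```

```bash
python3 - <<'E'
from h import *
go(583.3,-128,31)
E
```

```text
delta [ 86.9  16.  167.6] yhead -66.2
```

Emit:
{"fn": "move_arm", "kwargs": {"plan": [{"delta_pos": [87,16,60],"rot": [0,0,1.3],"fingers": 0.1},{"delta_pos": [87,16,90],"rot": [0,0,1.3],"fingers": 0.1},{"delta_pos": [87,16,90],"rot": [0,0,1.3],"fingers": 0.1},{"delta_pos": [87,16,115],"rot": [0,0,1.3],"fingers": 0.1},{"delta_pos": [87,16,135],"rot": [0,0,1.3],"fingers": 0.1},{"delta_pos": [87,16,150],"rot": [0,0,1.3],"fingers": 0.1},{"delta_pos": [87,16,160],"rot": [0,0,1.3],"fingers": 0.1},{"delta_pos": [87,16,167],"rot": [0,0,1.3],"fingers": 0.1},{"delta_pos": [87,16,167],"rot": [0,0,1.3],"fingers": 0.1}]}}

```text
time: 6.75
eef_pos: [583.6, -129.3, 31.8]
orientation: [[0.924, 0.382, -0.001], [0.382, -0.924, 0.0], [-0.001, -0.0, -1.0]]
contact_force: [-0.2, 0.3, -0.2]
grip_width: 57.8
gripper_force: 11.9
```

Emit:
{"fn": "move_arm", "kwargs": {"plan": [{"delta_pos": [0,0,1.5],"rot": [0,0,0],"fingers": 0.1},{"delta_pos": [0,0,1.5],"rot": [0,0,0],"fingers": 0.5},{"delta_pos": [0,0,1.5],"rot": [0,0,0],"fingers": 0.5},{"delta_pos": [0,0,1.5],"rot": [0,0,0],"fingers": 0.5},{"delta_pos": [0,0,-40],"rot": [0,0,0],"fingers": 0.5},{"delta_pos": [0,0,-80],"rot": [0,0,0],"fingers": 0.5},{"delta_pos": [-30,0,-120],"rot": [0,0,0],"fingers": 0.5},{"delta_pos": [-60,0,-150],"rot": [0,0,0],"fingers": 0.5},{"delta_pos": [-60,0,-150],"rot": [0,0,0],"fingers": 0.5},{"delta_pos": [-60,0,-150],"rot": [0,0,0],"fingers": 0.5}]}}

```text
time: 7.75
eef_pos: [528.9, -152.8, 183.3]
orientation: [[0.925, 0.381, 0.003], [0.381, -0.925, -0.001], [0.003, 0.002, -1.0]]
contact_force: [-0.6, -0.6, -0.4]
grip_width: 70.2
gripper_force: 0.0
```

```bash
python3 - <<'E'
from h import *
im,c=cam('wrist'); np.savez('w5.npz',im=im,**c)
save(cv2.resize(im,(800,600),interpolation=2),'w5.png'); 
s=env.observe();print(s['eef_pos']);go(600,241.5,150)
E
```

```text
[ 528.52123404 -152.3311497   181.46491909]
delta [ 216.4 -336.7   31.7] yhead -67.6
```

View pics/w5.png

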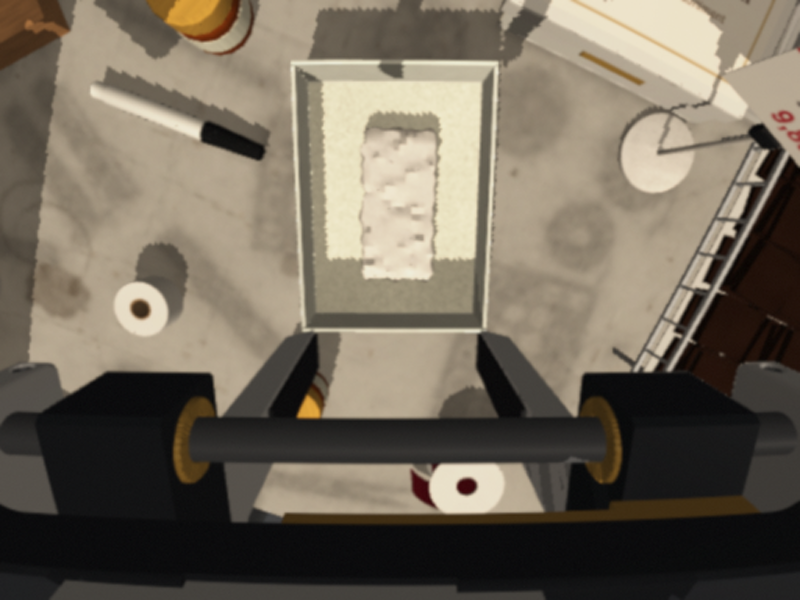

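The parcel lies flat and lengthways in the box, with corners at (363,128), (438,128), (433,279) and (362,277). The rim corners are at (291,62), (498,62), (488,331) and (303,331).

```bash
python3 - <<'E'
from h import *
d=np.load('w5.npz');c={k:d[k] for k in d if k!='im'};f=1.5625
q=lambda *a:np.array(a,float)/f
print(fit(c,q((291,62),(303,331),(488,331),(498,62)),[91,67],46))
print(fit(c,q((363,128),(362,277),(433,279),(438,128)),[58,29.5],23))
go(600,241.5,130)
E
```

```text
(array([ 586.3, -127.6,   22.5]), [[0.6, 0.9], [-1.1, -0.4], [-0.8, -0.2], [1.3, -0.3]])
(array([ 586.1, -130.7,   21.4]), [[3.2, 4.6], [-5.0, 0.8], [-2.6, -3.9], [4.4, -1.5]])
delta [ 216.4 -336.7   51.7] yhead -67.6
```

Emit:
{"fn": "move_arm", "kwargs": {"plan": [{"delta_pos": [216,-337,40],"rot": [0,0,-20],"fingers": 0},{"delta_pos": [216,-337,40],"rot": [0,0,-20],"fingers": 0},{"delta_pos": [216,-337,40],"rot": [0,0,-20],"fingers": 0},{"delta_pos": [216,-337,40],"rot": [0,0,-20],"fingers": 0},{"delta_pos": [216,-337,40],"rot": [0,0,-20],"fingers": 0},{"delta_pos": [216,-337,40],"rot": [0,0,-20],"fingers": 0},{"delta_pos": [216,-337,40],"rot": [0,0,-20],"fingers": 0},{"delta_pos": [216,-337,40],"rot": [0,0,-20],"fingers": 0},{"delta_pos": [216,-337,40],"rot": [0,0,-20],"fingers": 0},{"delta_pos": [216,-337,40],"rot": [0,0,-20],"fingers": 0}]}}

```text
time: 8.8
eef_pos: [598.1, 243.0, 138.4]
orientation: [[0.735, 0.678, -0.006], [0.678, -0.735, -0.002], [-0.005, -0.002, -1.0]]
contact_force: [1.1, 0.0, 0.3]
grip_width: 46.7
gripper_force: 0.0
```

```bash
python3 - <<'E'
from h import *
go(600,241.5,61);print(env.observe()['eef_pos'])
E
```

```text
delta [ 0.7  2.6 77.4] yhead -47.3
[598.13693515 243.04370707 138.38448732]
```

Emit:
{"fn": "move_arm", "kwargs": {"plan": [{"delta_pos": [0,1.5,40],"rot": [0,0,0],"fingers": 0},{"delta_pos": [0,1.5,65],"rot": [0,0,0],"fingers": 0},{"delta_pos": [0,1.5,76],"rot": [0,0,0],"fingers": 0},{"delta_pos": [0,1.5,76],"rot": [0,0,0],"fingers": 0},{"delta_pos": [0,1.5,76],"rot": [0,0,0],"fingers": 0}], "squeeze": 25}}

```text
time: 9.3
eef_pos: [601.1, 239.6, 67.2]
orientation: [[0.739, 0.674, 0.001], [0.674, -0.739, 0.0], [0.001, 0.001, -1.0]]
contact_force: [0.6, 0.1, -0.1]
grip_width: 47.3
gripper_force: 0.0
```

Emit:
{"fn": "move_arm", "kwargs": {"plan": [{"delta_pos": [0.7,-1.5,6],"rot": [0,0,0],"fingers": 0},{"delta_pos": [0.7,-1.5,6],"rot": [0,0,0],"fingers": 0},{"delta_pos": [0.7,-1.5,6],"rot": [0,0,0],"fingers": -0.95},{"delta_pos": [0.7,-1.5,6],"rot": [0,0,0],"fingers": -0.95},{"delta_pos": [0.7,-1.5,6],"rot": [0,0,0],"fingers": -0.95},{"delta_pos": [0.7,-1.5,6],"rot": [0,0,0],"fingers": -0.95},{"delta_pos": [0.7,-1.5,6],"rot": [0,0,0],"fingers": -0.95}]}}

```text
time: 10.0
eef_pos: [599.9, 242.0, 60.3]
orientation: [[0.738, 0.675, 0.0], [0.675, -0.738, 0.0], [0.0, -0.0, -1.0]]
contact_force: [0.0, 0.1, 0.0]
grip_width: 11.6
gripper_force: 25.0
```

Emit:
{"fn": "move_arm", "kwargs": {"plan": [{"delta_pos": [0,0,-30],"rot": [0,0,0],"fingers": -0.95},{"delta_pos": [0,0,-70],"rot": [0,0,0],"fingers": -0.95},{"delta_pos": [-259.5,263,-110],"rot": [0,0,-70],"fingers": -0.95},{"delta_pos": [-259.5,263,-110],"rot": [0,0,-70],"fingers": -0.95},{"delta_pos": [-259.5,263,-110],"rot": [0,0,-70],"fingers": -0.95},{"delta_pos": [-259.5,263,-110],"rot": [0,0,-70],"fingers": -0.95},{"delta_pos": [-259.5,263,-110],"rot": [0,0,-70],"fingers": -0.95},{"delta_pos": [-259.5,263,-110],"rot": [0,0,-70],"fingers": -0.95},{"delta_pos": [-259.5,263,-110],"rot": [0,0,-70],"fingers": -0.95},{"delta_pos": [-259.5,263,-110],"rot": [0,0,-70],"fingers": -0.95}]}}

```text
time: 11.0
eef_pos: [585.5, -129.9, 170.3]
orientation: [[-0.318, 0.948, -0.0], [0.948, 0.318, -0.0], [-0.0, -0.0, -1.0]]
contact_force: [0.4, 0.3, -0.3]
grip_width: 11.9
gripper_force: 25.0
```

```bash
python3 - <<'E'
from h import *
go(586.1,-127.3,130);s=env.observe();print(s['eef_pos'],s['grip_width'],s['joint_positions'])
E
```

```text
delta [ 2.3  1.4 40.3] yhead 18.5
[ 585.48131177 -129.88482415  170.32542511] 11.920014075571192 [-1.79085643e+01  1.22936882e+01  7.67499209e+01 -2.73533931e-02
  9.09494591e+01 -3.64353684e+01]
```

Finish the rotation, lower to just above the rim, then look.

Emit:
{"fn": "move_arm", "kwargs": {"plan": [{"delta_pos": [0,0,40],"rot": [0,0,-4],"fingers": -0.95},{"delta_pos": [0,0,40],"rot": [0,0,-4],"fingers": -0.95},{"delta_pos": [0,0,40],"rot": [0,0,-4],"fingers": -0.95},{"delta_pos": [0,0,40],"rot": [0,0,-4],"fingers": -0.95}]}}

```text
time: 11.4
eef_pos: [586.7, -126.6, 131.5]
orientation: [[-0.379, 0.925, 0.002], [0.925, 0.379, -0.0], [-0.001, 0.001, -1.0]]
contact_force: [0.9, 0.3, -1.0]
grip_width: 11.8
gripper_force: 25.0
```

```bash
python3 - <<'E'
from h import *
im,c=cam('wrist'); np.savez('w6.npz',im=im,**c)
go(586.1,-127.3,63);s=env.observe();print(s['eef_pos'])
save(cv2.resize(im,(800,600),interpolation=2),'w6.png')
E
```

```text
delta [-0.2 -1.2 69. ] yhead 22.3
[ 587.00995411 -126.61245201  132.00885008]
```

View pics/w6.png

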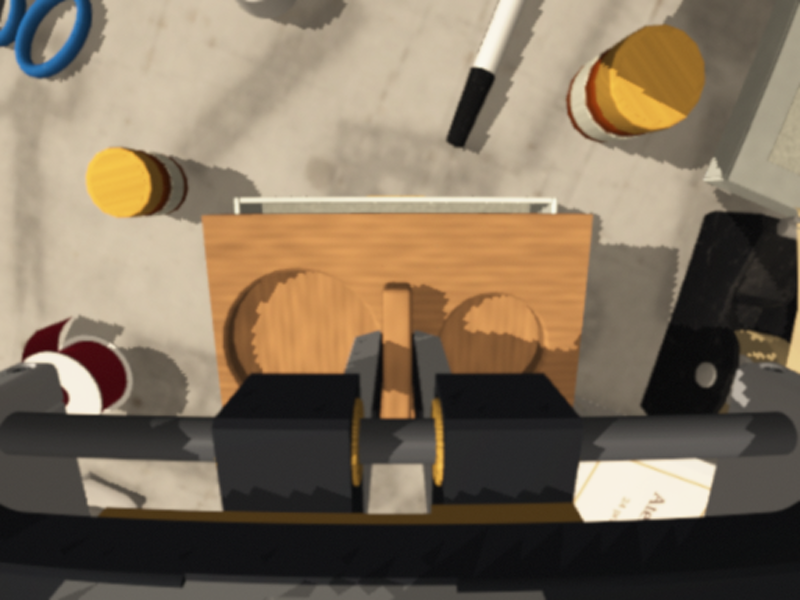

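The insert is level over the box. Its far top corners are at (203,216) and (592,214), and the box's far rim corners are at (235,198) and (557,199).

```bash
python3 - <<'E'
from h import *
d=np.load('w6.npz');c={k:d[k] for k in d if k!='im'};f=1.5625
q=lambda *a:np.array(a,float)/f
s=env.observe();R=np.array(s['orientation'])
I=p2w(c,q((203,216),(592,214)),107.5);B=p2w(c,q((235,198),(557,199)),46)
u=lambda P:((P-s['eef_pos'])@R).round(1)
print('ins',u(I),'box',u(B)); 
print('model box centre',u(np.array([[586.1,-127.3,46]])))
E
```

```text
ins [[ 59.9 -81.6  24.2]
 [ 60.6  83.1  24.6]] box [[ 67.1 -90.2  85.7]
 [ 66.4  90.2  86.1]]
model box centre [[-0.1 -1.3 86. ]]
```

Emit:
{"fn": "move_arm", "kwargs": {"plan": [{"delta_pos": [-1.4,-0.9,15],"rot": [0,0,0],"fingers": -0.95},{"delta_pos": [-1.4,-0.9,25],"rot": [0,0,0],"fingers": -0.95},{"delta_pos": [-1.4,-0.9,32],"rot": [0,0,0],"fingers": -0.95},{"delta_pos": [-1.4,-0.9,40],"rot": [0,0,0],"fingers": -0.95},{"delta_pos": [-1.4,-0.9,48],"rot": [0,0,0],"fingers": -0.95},{"delta_pos": [-1.4,-0.9,56],"rot": [0,0,0],"fingers": -0.95},{"delta_pos": [-1.4,-0.9,62],"rot": [0,0,0],"fingers": -0.95},{"delta_pos": [-1.4,-0.9,66],"rot": [0,0,0],"fingers": -0.95},{"delta_pos": [-1.4,-0.9,66],"rot": [0,0,0],"fingers": -0.95}]}}

```text
time: 12.35
eef_pos: [586.6, -129.1, 64.9]
orientation: [[-0.379, 0.926, 0.003], [0.926, 0.379, -0.0], [-0.001, 0.002, -1.0]]
contact_force: [2.2, 1.1, -0.2]
grip_width: 11.9
gripper_force: 25.0
```

Emit:
{"fn": "move_arm", "kwargs": {"plan": [{"delta_pos": [0,0,1.5],"rot": [0,0,0],"fingers": -0.95},{"delta_pos": [0,0,1.5],"rot": [0,0,0],"fingers": -0.95},{"delta_pos": [0,0,1.5],"rot": [0,0,0],"fingers": -0.95}]}}

```text
time: 12.65
eef_pos: [586.4, -129.1, 63.1]
orientation: [[-0.379, 0.926, 0.002], [0.926, 0.379, -0.0], [-0.001, 0.002, -1.0]]
contact_force: [2.0, 1.2, 3.3]
grip_width: 11.5
gripper_force: 25.0
```

Emit:
{"fn": "move_arm", "kwargs": {"plan": [{"delta_pos": [0,0,0],"rot": [0,0,0],"fingers": -0.3},{"delta_pos": [0,0,0],"rot": [0,0,0],"fingers": -0.3},{"delta_pos": [0,0,0],"rot": [0,0,0],"fingers": -0.3},{"delta_pos": [0,0,-40],"rot": [0,0,0],"fingers": -0.3},{"delta_pos": [0,0,-80],"rot": [0,0,0],"fingers": 1},{"delta_pos": [-60,0,-120],"rot": [0,0,0],"fingers": 1},{"delta_pos": [-60,0,-120],"rot": [0,0,0],"fingers": 1},{"delta_pos": [-60,0,-120],"rot": [0,0,0],"fingers": 1}]}}

```text
time: 13.45
eef_pos: [609.7, -187.2, 185.0]
orientation: [[-0.376, 0.927, 0.004], [0.927, 0.376, -0.003], [-0.004, 0.003, -1.0]]
contact_force: [-0.2, 0.3, -0.0]
grip_width: 61.5
gripper_force: 0.0
```

```bash
python3 - <<'E'
from h import *
im,c=cam('wrist'); np.savez('w7.npz',im=im,**c)
s=env.observe();print(s['eef_pos'])
save(cv2.resize(im,(800,600),interpolation=2),'w7.png')
E
```

```text
[ 608.57215652 -185.34544595  182.92318493]
```

View pics/w7.png

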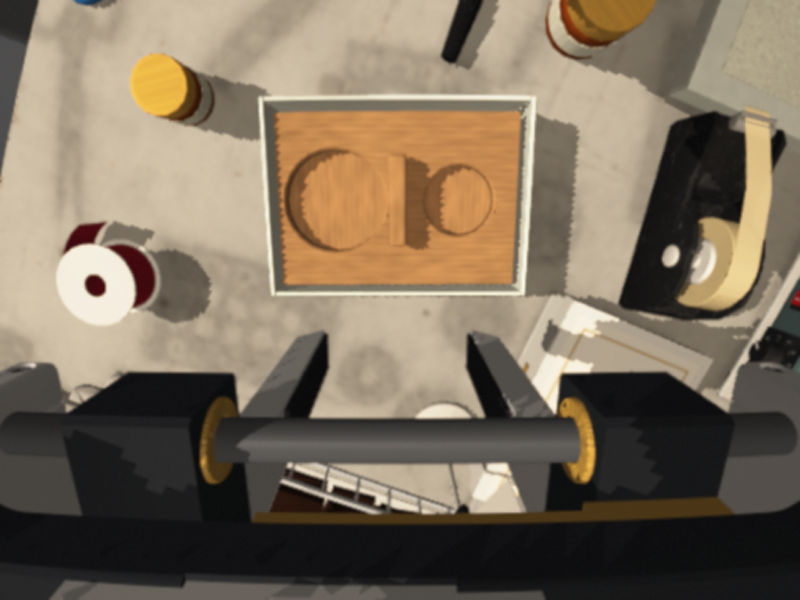

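The insert sits level inside the box. The large well is at (337,199) and the small well at (458,200), with insert top corners at (275,111), (523,111), (515,285) and (283,285).

```bash
python3 - <<'E'
from h import *
d=np.load('w7.npz');c={k:d[k] for k in d if k!='im'};f=1.5625
q=lambda *a:np.array(a,float)/f
print('wells',p2w(c,q((337,199),(458,200)),39).round(1))
# +x to image right, +y (left of +x in world) is up in image
F=fit(c,q((522,111),(276,111),(284,285),(514,285)),[83,59],39);print('ins',F)
x,y,a=F[0];a=np.radians(a)
for k in(-43,43):print(x+k*np.cos(a),y+k*np.sin(a))
print('box',fit(c,q((536,97),(259,97),(273,295),(525,294)),[91,67],46))
print('jar',p2w(c,q((165,86)),46))
go(392.2,188.2,150)
E
```

```text
wells [[ 547.8 -142.1   39. ]
 [ 626.  -111.2   39. ]]
ins (array([ 588.3, -127.2,   22.1]), [[0.7, -0.5], [-0.2, -0.8], [0.5, 0.8], [-1.1, 0.4]])
548.459268872511 -143.37764331499272
628.140731127489 -111.02235668500728
box (array([ 587.4, -126.4,   22.3]), [[0.4, 1.3], [-0.5, 0.3], [-0.6, -1.2], [0.7, -0.5]])
jar [[ 417.29176116 -114.92706269   46.        ]]
delta [427.6 -59.5  32.8] yhead 22.2
```

Emit:
{"fn": "move_arm", "kwargs": {"plan": [{"delta_pos": [427,-59,40],"rot": [0,0,90],"fingers": 1},{"delta_pos": [427,-59,40],"rot": [0,0,90],"fingers": 1},{"delta_pos": [427,-59,40],"rot": [0,0,90],"fingers": 1},{"delta_pos": [427,-59,40],"rot": [0,0,90],"fingers": 1},{"delta_pos": [427,-59,40],"rot": [0,0,90],"fingers": 1},{"delta_pos": [427,-59,40],"rot": [0,0,90],"fingers": 1},{"delta_pos": [427,-59,40],"rot": [0,0,90],"fingers": 1},{"delta_pos": [427,-59,40],"rot": [0,0,90],"fingers": 1},{"delta_pos": [427,-59,40],"rot": [0,0,90],"fingers": 1},{"delta_pos": [427,-59,40],"rot": [0,0,90],"fingers": 1}]}}

```text
time: 14.5
eef_pos: [387.3, 191.2, 140.1]
orientation: [[0.856, 0.516, -0.006], [0.516, -0.856, 0.0], [-0.005, -0.003, -1.0]]
contact_force: [-0.5, -1.3, 0.7]
grip_width: 94.1
gripper_force: 0.0
```

```bash
python3 - <<'E'
from h import *
go(392.2,188.2,120)
E
```

```text
delta [ 2.7  5.1 20. ] yhead -58.9
```

Emit:
{"fn": "move_arm", "kwargs": {"plan": [{"delta_pos": [2,3,10],"rot": [0,0,8.5],"fingers": 1},{"delta_pos": [2,3,10],"rot": [0,0,8.5],"fingers": 1},{"delta_pos": [2,3,10],"rot": [0,0,8.5],"fingers": 1},{"delta_pos": [2,3,10],"rot": [0,0,8.5],"fingers": 1}]}}

```text
time: 14.9
eef_pos: [394.9, 186.7, 132.3]
orientation: [[0.923, 0.386, -0.001], [0.386, -0.923, -0.0], [-0.001, -0.0, -1.0]]
contact_force: [0.0, -0.3, -1.0]
grip_width: 94.2
gripper_force: 0.0
```

```bash
python3 - <<'E'
from h import *
im,c=cam('wrist')
f=im.astype(int);m=((f[...,0]>90)&(f[...,1]<60)&(f[...,2]<70)).astype(np.uint8)
n,l,st,ce=cv2.connectedComponentsWithStats(m)
i=1+st[1:,4].argmax();print(st[i],ce[i])
x0,y0,w,h,_=st[i]
print(p2w(c,[ce[i],[x0,y0+h/2],[x0+w,y0+h/2],[x0+w/2,y0],[x0+w/2,y0+h]],27).round(1))
go(392.2,188.2,35)
E
```

```text
[ 220  165   61   62 2711] [249.72408705 195.47657691]
[[392.7 190.9  27. ]
 [380.8 218.   27. ]
 [404.2 162.1  27. ]
 [421.1 201.9  27. ]
 [362.3 177.5  27. ]]
delta [-2.1 -2.6 97.6] yhead -67.3
```

Emit:
{"fn": "move_arm", "kwargs": {"plan": [{"delta_pos": [-1,-4,50],"rot": [0,0,0],"fingers": 1},{"delta_pos": [-1,-4,85],"rot": [0,0,0],"fingers": 1},{"delta_pos": [-1,-4,97],"rot": [0,0,0],"fingers": 1},{"delta_pos": [-1,-4,97],"rot": [0,0,0],"fingers": 1},{"delta_pos": [-1,-4,97],"rot": [0,0,0],"fingers": 0.15},{"delta_pos": [-1,-4,97],"rot": [0,0,0],"fingers": 0.15},{"delta_pos": [-1,-4,97],"rot": [0,0,0],"fingers": 0.15},{"delta_pos": [-1,-4,97],"rot": [0,0,0],"fingers": 0.15},{"delta_pos": [-1,-4,97],"rot": [0,0,0],"fingers": 0.15}], "squeeze": 12}}

```text
time: 15.85
eef_pos: [393.6, 190.3, 36.6]
orientation: [[0.923, 0.384, 0.002], [0.384, -0.923, 0.0], [0.002, 0.0, -1.0]]
contact_force: [-1.0, -1.0, 1.9]
grip_width: 60.9
gripper_force: 12.0
```

Emit:
{"fn": "move_arm", "kwargs": {"plan": [{"delta_pos": [0,0,-40],"rot": [0,0,0],"fingers": 0.15},{"delta_pos": [8,60,-85],"rot": [0,0,0],"fingers": 0.15},{"delta_pos": [15.5,366,-85],"rot": [0,0,0],"fingers": 0.15},{"delta_pos": [15.5,366,-85],"rot": [0,0,0],"fingers": 0.15},{"delta_pos": [15.5,366,-85],"rot": [0,0,0],"fingers": 0.15},{"delta_pos": [15.5,366,-85],"rot": [0,0,0],"fingers": 0.15},{"delta_pos": [15.5,366,-85],"rot": [0,0,0],"fingers": 0.15},{"delta_pos": [15.5,366,-85],"rot": [0,0,0],"fingers": 0.15},{"delta_pos": [15.5,366,-85],"rot": [0,0,0],"fingers": 0.15},{"delta_pos": [15.5,366,-85],"rot": [0,0,0],"fingers": 0.15}]}}

```text
time: 16.85
eef_pos: [548.7, -145.4, 120.3]
orientation: [[0.925, 0.38, 0.0], [0.38, -0.925, -0.001], [-0.0, 0.001, -1.0]]
contact_force: [0.2, -1.5, -1.1]
grip_width: 60.9
gripper_force: 12.0
```

```bash
python3 - <<'E'
from h import *
go(548.9,-142.4,66);s=env.observe();print(s['eef_pos'],s['grip_width'])
im,c=cam('wrist')
f=im.astype(int);m=((f[...,0]>90)&(f[...,1]<60)&(f[...,2]<70)).astype(np.uint8)
n,l,st,ce=cv2.connectedComponentsWithStats(m)
i=1+st[1:,4].argmax();x0,y0,w,h,_=st[i]
P=p2w(c,[[x0+w/2,y0+h/2],[x0+w/2,y0],[x0+w/2,y0+h]],s['eef_pos'][2]-9.5);print(st[i],((P-s['eef_pos'])@np.array(s['orientation'])).round(1))
E
```

```text
delta [ 1.3 -2.8 54.3] yhead -67.7
[ 548.72487913 -145.41902381  120.29107302] 60.930821770088954
[ 208  188   93   80 4249] [[  2.6  -0.2   9.5]
 [ 29.3  -0.2   9.5]
 [-26.2  -0.2   9.5]]
```

Emit:
{"fn": "move_arm", "kwargs": {"plan": [{"delta_pos": [1.6,-2.2,15],"rot": [0,0,0],"fingers": 0.15},{"delta_pos": [1.6,-2.2,25],"rot": [0,0,0],"fingers": 0.15},{"delta_pos": [1.6,-2.2,35],"rot": [0,0,0],"fingers": 0.15},{"delta_pos": [1.6,-2.2,43],"rot": [0,0,0],"fingers": 0.15},{"delta_pos": [1.6,-2.2,48],"rot": [0,0,0],"fingers": 0.15},{"delta_pos": [1.6,-2.2,52],"rot": [0,0,0],"fingers": 0.15},{"delta_pos": [1.6,-2.2,52],"rot": [0,0,0],"fingers": 0.15}]}}

```text
time: 17.6
eef_pos: [548.2, -139.0, 68.2]
orientation: [[0.923, 0.384, -0.001], [0.384, -0.923, 0.0], [-0.001, -0.001, -1.0]]
contact_force: [0.2, 0.3, -1.9]
grip_width: 61.1
gripper_force: 12.0
```

Emit:
{"fn": "move_arm", "kwargs": {"plan": [{"delta_pos": [0,2,0],"rot": [0,0,0],"fingers": 0.15},{"delta_pos": [0,2,2.5],"rot": [0,0,0],"fingers": 0.15},{"delta_pos": [0,2,2.5],"rot": [0,0,0],"fingers": 0.15}]}}

```text
time: 17.9
eef_pos: [549.4, -141.2, 66.3]
orientation: [[0.923, 0.384, 0.0], [0.384, -0.923, -0.0], [0.0, 0.0, -1.0]]
contact_force: [0.8, -0.3, -1.1]
grip_width: 60.8
gripper_force: 12.0
```

Emit:
{"fn": "move_arm", "kwargs": {"plan": [{"delta_pos": [0,0,0],"rot": [0,0,0],"fingers": 0.6},{"delta_pos": [0,0,0],"rot": [0,0,0],"fingers": 0.6},{"delta_pos": [0,0,0],"rot": [0,0,0],"fingers": 0.6},{"delta_pos": [0,0,-40],"rot": [0,0,0],"fingers": 0.6},{"delta_pos": [0,0,-75],"rot": [0,0,0],"fingers": 0.6},{"delta_pos": [-114,-77,-75],"rot": [0,0,0],"fingers": 0.6},{"delta_pos": [-114,-77,-75],"rot": [0,0,0],"fingers": 0.6},{"delta_pos": [-114,-77,-75],"rot": [0,0,0],"fingers": 0.6},{"delta_pos": [-114,-77,-75],"rot": [0,0,0],"fingers": 0.6},{"delta_pos": [-114,-77,-75],"rot": [0,0,0],"fingers": 0.6}]}}

```text
time: 18.9
eef_pos: [414.6, -113.9, 141.9]
orientation: [[0.923, 0.384, 0.002], [0.384, -0.923, -0.001], [0.002, 0.002, -1.0]]
contact_force: [0.7, 0.0, -0.5]
grip_width: 75.0
gripper_force: 0.0
```

```bash
python3 - <<'E'
from h import *
s=env.observe();print(s['eef_pos'])
im,c=cam('wrist');np.savez('w8.npz',im=im,**c)
save(cv2.resize(im,(800,600),interpolation=2),'w8.png')
go(414,-114,42)
E
```

```text
[ 414.6460485  -113.85883257  141.85001412]
delta [-1.4 -0.8 99.9] yhead -67.4
```

View pics/w8.png

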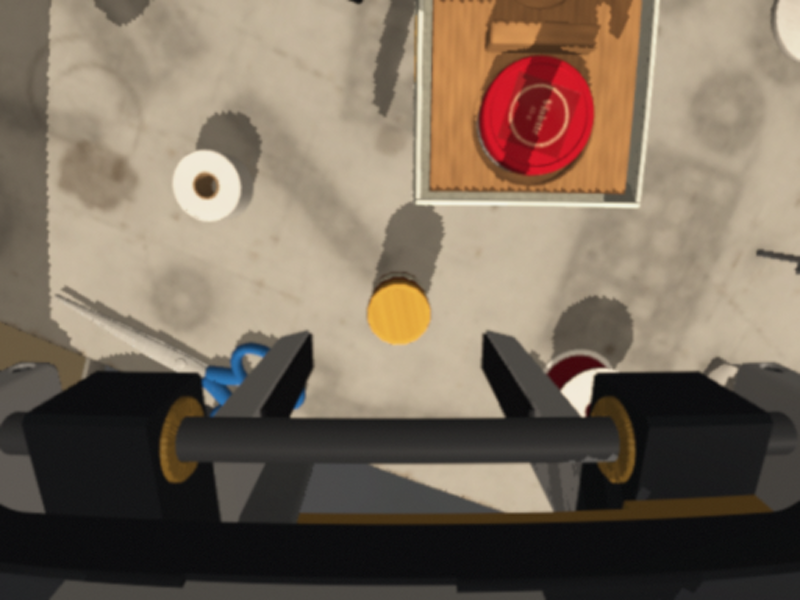

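The tin is seated in the large well at (537,117), and the jar cap is centred at (399,314).

```bash
python3 - <<'E'
from h import *
d=np.load('w8.npz');c={k:d[k] for k in d if k!='im'};f=1.5625
P=p2w(c,np.array([(399,314.)])/f,46)[0];print(P);go(P[0],P[1],42)
E
```

```text
[ 412.18308769 -115.90251443   46.        ]
delta [-3.8  0.3 99.9] yhead -67.4
```

Emit:
{"fn": "move_arm", "kwargs": {"plan": [{"delta_pos": [-2.5,0,45],"rot": [0,0,0],"fingers": 0.6},{"delta_pos": [-2.5,0,80],"rot": [0,0,0],"fingers": 0.6},{"delta_pos": [-2.5,0,98],"rot": [0,0,0],"fingers": 0.6},{"delta_pos": [-2.5,0,98],"rot": [0,0,0],"fingers": 0.6},{"delta_pos": [-2.5,0,98],"rot": [0,0,0],"fingers": -0.4},{"delta_pos": [-2.5,0,98],"rot": [0,0,0],"fingers": -0.4},{"delta_pos": [-2.5,0,98],"rot": [0,0,0],"fingers": -0.4},{"delta_pos": [-2.5,0,98],"rot": [0,0,0],"fingers": -0.4},{"delta_pos": [-2.5,0,98],"rot": [0,0,0],"fingers": -0.4},{"delta_pos": [-2.5,0,98],"rot": [0,0,0],"fingers": -0.4}], "squeeze": 12}}

```text
time: 19.95
eef_pos: [412.7, -115.0, 44.0]
orientation: [[0.923, 0.384, 0.002], [0.384, -0.923, -0.001], [0.001, 0.001, -1.0]]
contact_force: [0.1, -0.4, 1.7]
grip_width: 39.9
gripper_force: 12.0
```

Emit:
{"fn": "move_arm", "kwargs": {"plan": [{"delta_pos": [0,0,-45],"rot": [0,0,0],"fingers": -0.4},{"delta_pos": [0,0,-90],"rot": [0,0,0],"fingers": -0.4},{"delta_pos": [199.5,78.5,-105],"rot": [0,0,0],"fingers": -0.4},{"delta_pos": [199.5,78.5,-105],"rot": [0,0,0],"fingers": -0.4},{"delta_pos": [199.5,78.5,-105],"rot": [0,0,0],"fingers": -0.4},{"delta_pos": [199.5,78.5,-105],"rot": [0,0,0],"fingers": -0.4},{"delta_pos": [199.5,78.5,-105],"rot": [0,0,0],"fingers": -0.4},{"delta_pos": [199.5,78.5,-105],"rot": [0,0,0],"fingers": -0.4},{"delta_pos": [199.5,78.5,-105],"rot": [0,0,0],"fingers": -0.4},{"delta_pos": [199.5,78.5,-105],"rot": [0,0,0],"fingers": -0.4}]}}

```text
time: 20.95
eef_pos: [625.3, -110.5, 148.1]
orientation: [[0.923, 0.384, -0.001], [0.384, -0.923, 0.0], [-0.001, -0.0, -1.0]]
contact_force: [0.1, -1.1, -0.0]
grip_width: 39.8
gripper_force: 12.0
```

```bash
python3 - <<'E'
from h import *
for i in range(3): env.read_camera('top'); print(env.observe()['eef_pos'])
go(627.3,-111,74);print(env.observe()['grip_width'])
E
```

```text
[ 625.30700008 -110.60251086  148.45133332]
[ 625.40747263 -110.66515777  148.61419922]
[ 625.58042013 -110.65821047  148.7770623 ]
delta [ 1.4  0.9 74.8] yhead -67.4
39.87388273898498
```

Emit:
{"fn": "move_arm", "kwargs": {"plan": [{"delta_pos": [1.2,0.9,25],"rot": [0,0,0],"fingers": -0.4},{"delta_pos": [1.2,0.9,45],"rot": [0,0,0],"fingers": -0.4},{"delta_pos": [1.2,0.9,55],"rot": [0,0,0],"fingers": -0.4},{"delta_pos": [1.2,0.9,62],"rot": [0,0,0],"fingers": -0.4},{"delta_pos": [1.2,0.9,67],"rot": [0,0,0],"fingers": -0.4},{"delta_pos": [1.2,0.9,71],"rot": [0,0,0],"fingers": -0.4},{"delta_pos": [1.2,0.9,73],"rot": [0,0,0],"fingers": -0.4},{"delta_pos": [1.2,0.9,73],"rot": [0,0,0],"fingers": -0.4}]}}

```text
time: 21.9
eef_pos: [628.1, -110.9, 75.4]
orientation: [[0.923, 0.384, 0.0], [0.384, -0.923, -0.0], [0.0, 0.0, -1.0]]
contact_force: [0.0, 0.6, -0.6]
grip_width: 39.7
gripper_force: 12.0
```

Emit:
{"fn": "move_arm", "kwargs": {"plan": [{"delta_pos": [0,0,1.8],"rot": [0,0,0],"fingers": -0.4},{"delta_pos": [0,0,1.8],"rot": [0,0,0],"fingers": -0.4},{"delta_pos": [0,0,1.8],"rot": [0,0,0],"fingers": 0.2},{"delta_pos": [0,0,1.8],"rot": [0,0,0],"fingers": 0.2},{"delta_pos": [0,0,1.8],"rot": [0,0,0],"fingers": 0.2},{"delta_pos": [0,0,-40],"rot": [0,0,0],"fingers": 0.2},{"delta_pos": [0,0,-80],"rot": [0,0,0],"fingers": 0.2},{"delta_pos": [-80,0,-120],"rot": [0,0,0],"fingers": 0.2},{"delta_pos": [-80,0,-120],"rot": [0,0,0],"fingers": 0.2},{"delta_pos": [-80,0,-120],"rot": [0,0,0],"fingers": 0.2}]}}

```text
time: 22.9
eef_pos: [553.2, -143.5, 200.0]
orientation: [[0.924, 0.382, 0.006], [0.382, -0.924, -0.004], [0.004, 0.006, -1.0]]
contact_force: [0.4, 0.7, 0.6]
grip_width: 56.2
gripper_force: 0.0
```

```bash
python3 - <<'E'
from h import *
im,c=cam('wrist');np.savez('w9.npz',im=im,**c)
save(cv2.resize(im,(800,600),interpolation=2),'w9.png')
E
```

```text
(no output)
```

View pics/w9.png

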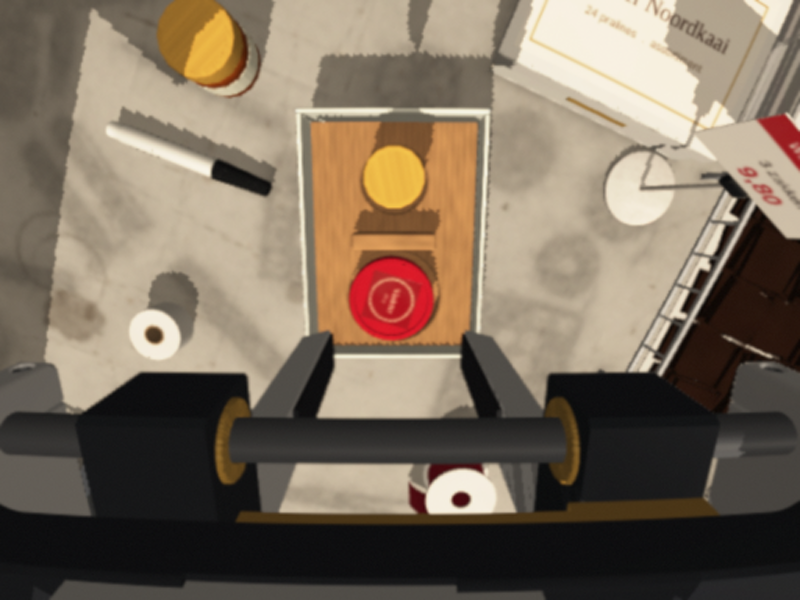

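The tin (393,298) and jar (394,178) both look upright in their wells. I'll check their heights against the expected sizes, then hand in.

```bash
python3 - <<'E'
from h import *
d=np.load('w9.npz');c={k:d[k] for k in d if k!='im'};f=1.5625
q=lambda *a:np.array(a,float)/f
J=p2w(c,q((394,178),(362,178),(426,178)),75);T=p2w(c,q((393,298),(349,298),(437,298)),56)
F=fit(c,q((310,121),(315,344),(470,345),(479,122)),[83,59],39);print(F)
x,y,a=F[0];a=np.radians(a);R=np.array([[np.cos(a),-np.sin(a)],[np.sin(a),np.cos(a)]])
print('in insert: jar',(J[0,:2]-[x,y])@R,'tin',(T[0,:2]-[x,y])@R,'dia',np.linalg.norm(J[1]-J[2]),np.linalg.norm(T[1]-T[2]))
E
```

```text
(array([ 586.9, -127.3,   21.9]), [[0.5, -0.5], [0.8, -2.1], [-0.8, 1.8], [-0.5, 0.7]])
in insert: jar [42.10290635 -0.08231934] tin [-4.13263079e+01 -1.27924887e-02] dia 41.02321129328464 63.87767455006599
```

Both sit within 2 mm of their well centres, so I'm handing in.

```bash
python3 -c "
from bench import env
print(env.sign_off())"
```

```text
the job is handed in; nothing more can be done
None
```

The gift box is packed and handed in at about 23 s: the parcel is flat in the middle, the insert is level over it, and the tin and jar sit within 2 mm of their well centres; the hand-in gave no verdict.

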